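# Get the LED driver from behind the bottles and fit it to the sign

### The arm

A 7-joint arm with a two-finger parallel gripper is mounted at the origin on the work surface. World frame = base frame: x ahead of the robot, y to its left, z up, the work surface at z = 0. Lengths are in m, angles in rad, forces in N, time in s.
With the tool pointing down it reaches from about 0.4 to 0.9 m from the base axis. Payload 5.6 kg.
Tool frame: the origin (TCP) lies between the finger pads; the fingertips stand 25 mm ahead of it and the grasp point (between the pads) lies 6 mm ahead of it (tips_ahead is the distance from the TCP to the fingertips, in m); x points along the fingers, y is the direction in which the jaws open and shut, and the axes are right-handed (so a half turn about x gives the same grasp; the last joint's range is limited). The gripper opens to 92 mm and grips with 3 to 60 N. Pads are 20 mm wide; open, the fingers measure 128 mm over their backs; the gripper's body (75 mm by 189 mm) begins 69 mm behind the grasp point.
Start: joints at [-1.252, 0.468, -0.012, 1.603, 0.006, 1.071, -0.056], TCP at [0.23, 0.608, 0.24] pointing down, gripper open.
Joint ranges: [-2.53, 2.53], [-0.31, 2.02], [-1.57, 1.55], [0.28, 2.44], [-1.29, 4.43], [0.15, 1.84], [-2.92, 2.92]. Speed limits (rad/s): [2.57, 2.57, 3.14, 3.14, 3.14, 3.14, 3.14].

### API

Orientations are given as a 3x3 rotation matrix whose columns are the frame's x, y, z axes.
In Python, from bench import get_obs, capture, sign_off, tips_ahead gives the robot as it stands.
- The arm moves only by the tool apply_moves, never from a script. Its argument "increments" is a list of rows, each a list of 3 entries, a list of its own where there are three numbers: the shift along the world's x, y, z in mm, then the turn about the world's z in rad, then the opening, from -1 (shut) to 1 (fully open). A call has 1 to 5 rows; each row shifts and turns the commanded pose from where the row before left it; what a row does not reach is not made up. A row lasts 1/8 s, in which the tool goes at most 62.5 mm and 10.7 degrees, less where a joint would pass 70% of its speed; a pose out of reach is approached as far as the arm can. A call with a gripper value outside its range is refused whole. The fingers move at their own pace and stop on an object; the grip force is fixed at half the most. Time passes only in rows, so rows that do not move let the fingers close. It gives the time, the measured TCP pose, the force and the opening at its end, in the units of the state.
- get_obs(): the state, without advancing time (a new reading comes with each control period).
- capture(name): name is "side" or "top" or "wrist"; returns a dict with "color" (384x512x3 uint8, red, green, blue), "fx", "fy", "cx", "cy" (pixels), "world_from_camera" (4x4, takes a point from camera to world coordinates); the wrist camera has in their place "mount" (4x4, takes a point from camera to tool coordinates, whose origin is the TCP and whose axes are the tool frame's). Camera axes: x right, y down, z forward; pixel columns grow to the right and rows downward; lengths in m; the calibration is good to about 2 mm. A picture is of the moment at which its call begins: read the wrist's pose just before it. There is no depth.
- sign_off(): hands the job in, once; it reports no verdict.
The state is a dict: "clock": time; "joint_positions": joint angles; "dq": joint speeds; "joint_torque": joint torques, N m; "tool_pos": TCP position; "tcp_rot": TCP orientation; "wrist_force": force on the tool from outside, world axes, zero at the start; "moment": the same for the moment, N m; "width": finger opening in m.
Only numpy, scipy, OpenCV 4.12 (cv2) and the standard library are available. Lean on these libraries where they do the work, as an engineer would, in place of code of your own. Each camera call takes 0.05 s, during which the arm holds its last target. There are 200 camera calls.

### The job

Clear the three bottles out of the front of the wooden bench tray and stand them all in the grey spill tray, then take the LED driver lying behind them and lay it squarely in the middle of its cradle on the sign's base plate, between the two end stops, right side up. Afterwards stand each bottle back upright in the bench tray, centred on the coloured place plate that matches its cap, where it stood before. Tip no bottle over, and leave the small jar of screws in the tray where it stands.

Things in the scene. Friction and masses are not known exactly. Their poses are not given: they have to be found in the camera images.
- bottle_red_mid (a point): Bottle with a red cap, white body, paper label with a red stripe: 46 mm diameter, 120 mm high, about 120 g. This point is on its axis half-way up, 60 mm above its underside, z up. The body is straight to 70 mm, the shoulder ends at 87 mm; the ribbed cap, 28 mm in diameter, spans 94 to 120 mm above the underside: grip it there.
- bottle_blue_mid (a point): Bottle with a blue cap, pale clear body, paper label with a blue stripe: 46 mm diameter, 120 mm high, about 120 g. This point is on its axis half-way up, 60 mm above its underside, z up. The body is straight to 70 mm, the shoulder ends at 87 mm; the ribbed cap, 28 mm in diameter, spans 94 to 120 mm above the underside: grip it there.
- bottle_green_mid (a point): Bottle with a green cap, amber-brown body, paper label with a green stripe: 46 mm diameter, 120 mm high, about 120 g. This point is on its axis half-way up, 60 mm above its underside, z up. The body is straight to 70 mm, the shoulder ends at 87 mm; the ribbed cap, 28 mm in diameter, spans 94 to 120 mm above the underside: grip it there.
- plate_red: Place in the bench tray of the bottle with the red cap: a flat red plastic plate, fixed, 60 mm (x) by 56 mm (y), 3 mm thick. Origin: centre of its underside, 4 mm above the bench; the bottle's axis belongs over it. Its top is 7 mm above the bench. The three plates lie 60 mm apart along their y axes, in any order.
- plate_blue: Place in the bench tray of the bottle with the blue cap: a flat blue plastic plate, fixed, 60 mm (x) by 56 mm (y), 3 mm thick. Origin: centre of its underside, 4 mm above the bench; the bottle's axis belongs over it. Its top is 7 mm above the bench. The three plates lie 60 mm apart along their y axes, in any order.
- plate_green: Place in the bench tray of the bottle with the green cap: a flat green plastic plate, fixed, 60 mm (x) by 56 mm (y), 3 mm thick. Origin: centre of its underside, 4 mm above the bench; the bottle's axis belongs over it. Its top is 7 mm above the bench. The three plates lie 60 mm apart along their y axes, in any order.
- driver_mid (a point): LED driver: grey perforated metal case, black terminal strip at one end of its top, 40 mm (x) by 110 mm (y) by 30 mm high, about 220 g. It lies flat on the bench tray's floor (4 mm above the bench), its near long side about 12 mm behind the bottles, with some 45 mm free behind it. This point is its centre, 15 mm above its underside.
- cradle (a point): Driver's cradle on the sign's white base plate (fixed): a grey pad between two upright steel end stops, 16 mm high, 44 mm wide, inner faces 65 mm from this point along +y and -y; long sides open. This point is the cradle's middle on the plate's top, 5 mm above the bench. The driver's long axis belongs along y, either way round. A 14 mm high pink heart begins 75 mm away in +x.
- spill_tray: Grey ribbed plastic spill tray, empty, fixed, 250 mm (x) by 140 mm (y), rim 12 mm high and 5 mm thick. Origin: centre of its underside on the bench; its inner floor is 3 mm above the bench. It stands left or right of the bench tray, the sign on the other side.
- jar_mid (a point): Glass jar of brass screws with a black lid, 39 mm diameter, 52 mm high, in the back left corner of the bench tray beside the driver; leave it there. This point is on its axis 26 mm above its underside. The bench tray: wooden, cork floor, fixed, 190 mm (along the plates' x) by 270 mm, rim 14 mm high, 6 mm thick.

How it is judged:
By the outcome, as a careful person would: the job done as asked, in the order asked, and still so for the second after the job is handed in, with the robot touching nothing.
It also fails if it takes over 144 s, if anything falls off the work surface, if the arm or the gripper's body presses on something with over 40 N, if the wrist force passes 120 N, or if a joint passes its speed limit or range.

## Working session

There is one attempt and no reset: what is moved stays moved. The work goes in short steps, Python scripts to look and compute and a tool call to move; the robot and the scene stay as the last step left them, time stands still between calls to the robot, and variables do not carry over. Pictures are saved under pics/ and viewed, about 12 in all and at most 16, crops included, and the job is handed in when it is done.

Besides the shell and the picture viewer there is one more tool, called after "Call:" as name(argument=value, ...), one argument or row to a line, values as JSON. apply_moves: Moves the arm, as the interface text tells. Its arguments: {"type":"object","properties":{"increments":{"type":"array"}},"required":["increments"]}

```bash
mkdir -p pics; ls
cat > h.py <<'E'
import numpy as np, cv2
from bench import get_obs, capture, sign_off, tips_ahead
def snap(name,fn,crop=None,scale=1):
    o=get_obs(); c=capture(name)
    if name=="wrist":
        T=np.eye(4);T[:3,:3]=o["tcp_rot"];T[:3,3]=o["tool_pos"];M=T@np.array(c["mount"])
    else: M=np.array(c["world_from_camera"])
    im=c["color"][:,:,::-1]
    if crop: im=im[crop[1]:crop[3],crop[0]:crop[2]]
    if scale!=1: im=cv2.resize(im,None,fx=scale,fy=scale,interpolation=cv2.INTER_CUBIC)
    cv2.imwrite("pics/"+fn,im)
    np.savez("pics/"+fn+".npz",M=M,K=[c["fx"],c["fy"],c["cx"],c["cy"]])
    return c
def p2w(fn,u,v,z):
    d=np.load("pics/"+fn+".npz");M=d["M"];fx,fy,cx,cy=d["K"]
    r=M[:3,:3]@np.array([(u-cx)/fx,(v-cy)/fy,1]);o=M[:3,3]
    return o+r*(z-o[2])/r[2]
def w2p(fn,p):
    d=np.load("pics/"+fn+".npz");M=d["M"];fx,fy,cx,cy=d["K"]
    q=M[:3,:3].T@(np.array(p)-M[:3,3]);return np.array([fx*q[0]/q[2]+cx,fy*q[1]/q[2]+cy])
E
python3 - <<'E'
from h import *
snap("top","top1.png",scale=1.5);snap("side","side1.png",scale=1.5)
o=get_obs();print({k:np.round(v,3).tolist() for k,v in o.items()},tips_ahead)
for f in("top1.png","side1.png"):
    d=np.load("pics/"+f+".npz");print(d["M"].round(3).tolist(),d["K"])
E
```

```text
pics
{'clock': 0.1, 'joint_positions': [-1.252, 0.468, -0.012, 1.604, 0.006, 1.071, -0.056], 'dq': [0.0, -0.001, -0.0, -0.002, 0.0, 0.001, 0.002], 'joint_torque': [0.001, -52.165, -0.012, -24.437, -0.057, 0.014, 0.0], 'tool_pos': [0.23, 0.607, 0.239], 'tcp_rot': [[-0.0, 0.354, 0.935], [-0.001, 0.935, -0.354], [-1.0, -0.002, 0.0]], 'wrist_force': [0.012, -0.097, -0.437], 'moment': [0.009, -0.075, -0.018], 'width': 0.092} 0.025
[[0.013, -0.994, 0.105, 0.435], [-1.0, -0.015, -0.017, 0.005], [0.019, -0.105, -0.994, 1.118], [0.0, 0.0, 0.0, 1.0]] [439.89266444 439.89266444 255.27989619 194.58490635]
[[0.818, -0.433, 0.38, 0.173], [-0.576, -0.637, 0.513, -0.494], [0.02, -0.638, -0.769, 0.791], [0.0, 0.0, 0.0, 1.0]] [427.51170007 427.51170007 253.58619033 188.31808793]
```

View pics/top1.png

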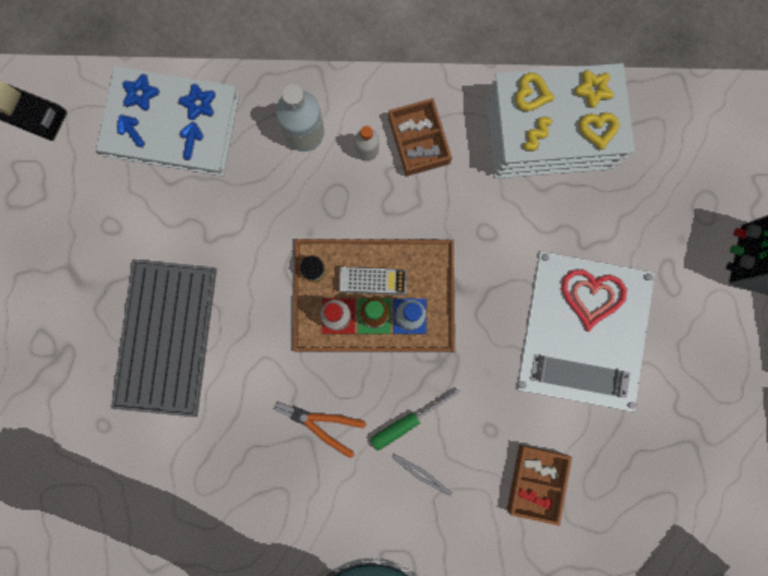

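View pics/side1.png

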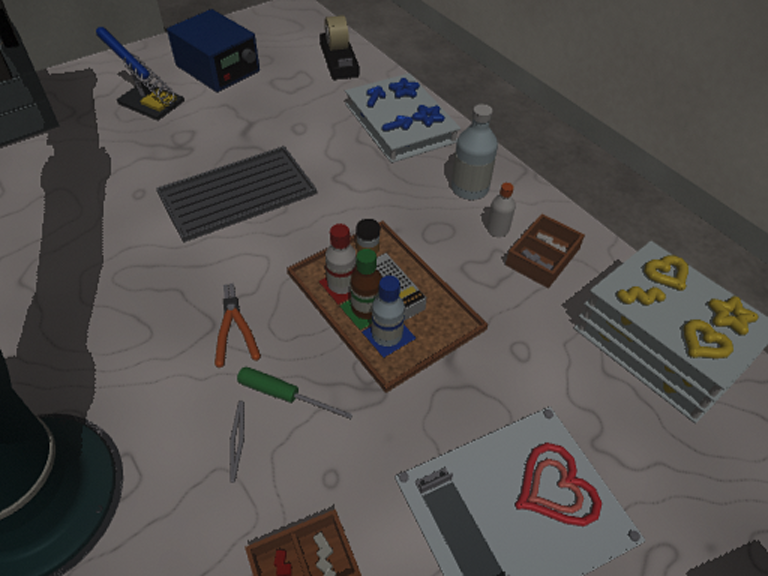

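The top view, with left = +y and up = +x, shows the spill tray at about (165,338), the bottles red, green and blue at (335,315), (375,311) and (411,314), the driver at (372,280), the jar at (312,267) and the cradle at (580,376). I'll enlarge these for precise readings.

Run:
```python
from h import *
c=snap("top","t2.png"); im=c["color"][:,:,::-1]
def crop(x0,y0,x1,y1,s):return cv2.resize(im[y0:y1,x0:x1],None,fx=s,fy=s,interpolation=cv2.INTER_CUBIC)
a=crop(190,155,310,240,6)  # 720x510
cv2.imwrite("pics/t2a.png",a)
b=crop(70,165,150,280,5);d=crop(340,165,440,280,4)
w=np.zeros((575,800,3),np.uint8);w[:575,:400]=b;w[:460,400:800]=d
cv2.imwrite("pics/t2b.png",w)
```

```text
(no output)
```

View pics/t2a.png

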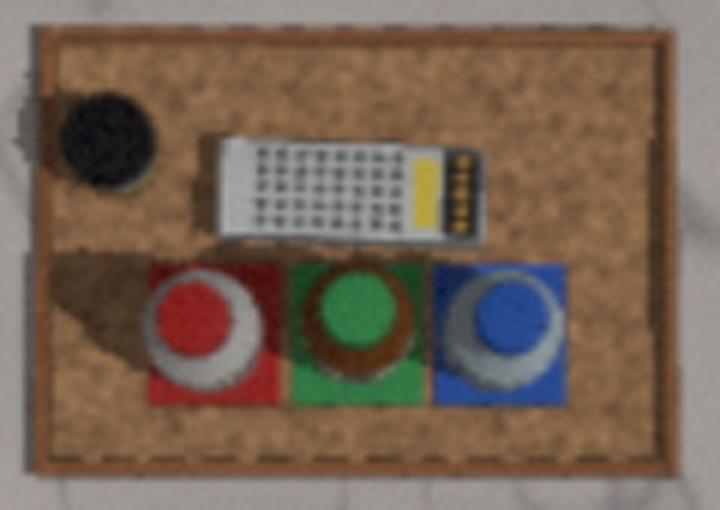

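View pics/t2b.png

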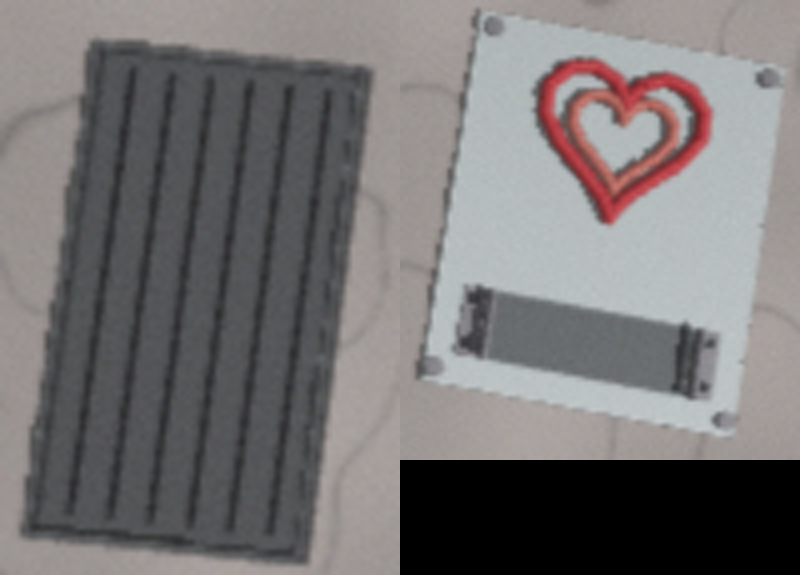

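```bash
cat > m.py <<'E'
from h import *
def P(x,y,z,o,s): return (1000*p2w("t2.png",o[0]+(x+.5)/s-.5,o[1]+(y+.5)/s-.5,z)).round(1)[:2]
A=(190,155)
for n,q in dict(red=(194,318),green=(359,310),blue=(514,317)).items(): print("cap",n,P(*q,.127,A,6))
for n,x0,x1 in(("red",149,283),("green",291,423),("blue",433,566)):
    print("plate",n,[P(x,y,.007,A,6).tolist() for x,y in((x0,264),(x1,264),(x1,405),(x0,405))],P((x0+x1)/2,334.5,.007,A,6))
print("driver",[P(x,y,.034,A,6).tolist() for x,y in((222,139),(486,151),(483,244),(217,240))])
print("jar",P(108,141,.056,A,6))
print("tray",[P(x,y,.014,A,6).tolist() for x,y in((35,27),(675,29),(675,475),(35,472))])
B=(70,165);print("spill",[P(x,y,.012,B,5).tolist() for x,y in((92,40),(372,70),(305,562),(22,535))])
C=(340,165);print("pad",[P(x-400,y,.006,C,4).tolist() for x,y in((494,291),(486,357),(675,393),(682,325))])
print("base",[P(x-400,y,.005,C,4).tolist() for x,y in((478,10),(784,65),(735,436),(418,378))])
E
python3 m.py
```

```text
cap red [509.5  62.6]
cap green [513.4   0.6]
cap blue [511.6 -57.8]
plate red [[541.0, 89.0], [541.9, 32.5], [482.4, 31.4], [481.6, 87.7]] [511.6  60.2]
plate green [[541.9, 29.1], [542.8, -26.7], [483.2, -27.4], [482.4, 28.1]] [512.5   0.8]
plate blue [[542.8, -31.0], [543.7, -87.3], [484.0, -87.7], [483.2, -31.6]] [513.4 -59.4]
driver [[590.9, 58.0], [587.7, -51.5], [548.8, -50.7], [548.8, 59.2]]
jar [586.2 103.1]
tray [[640.4, 139.0], [644.1, -132.5], [455.1, -132.9], [452.8, 133.8]]
spill [[601.7, 408.7], [588.6, 267.4], [343.1, 290.6], [354.6, 430.0]]
pad [[448.2, -288.6], [406.8, -283.0], [385.8, -402.3], [428.4, -407.7]]
base [[628.1, -280.8], [595.5, -478.1], [359.5, -440.0], [393.1, -240.1]]
```

The crops show cap centres at (194,318), (359,310) and (514,317). The plates, driver, spill tray and cradle give positions that agree with the stated sizes. I'll swing the jaws along x and look from above the bench tray.

Call:
apply_moves(
  increments=[
    [[18,-40,2],-0.08,1],
    [[18,-40,2],-0.08,1],
    [[18,-40,2],-0.08,1],
    [[18,-40,2],-0.08,1],
    [[18,-40,2],-0.08,1],
  ],
)

```text
clock: 0.78
tool_pos: [0.3205, 0.4064, 0.2495]
tcp_rot: [[-0.0, 0.692, 0.722], [-0.0, 0.722, -0.692], [-1.0, -0.0, 0.0]]
wrist_force: [0.9, 0.3, 0.2]
width: 0.0918
```

Call:
apply_moves(
  increments=[
    [[18,-40,2],-0.08,1],
    [[18,-40,2],-0.08,1],
    [[18,-40,2],-0.08,1],
    [[18,-40,2],-0.08,1],
    [[18,-40,2],-0.08,1],
  ],
)

```text
clock: 1.4
tool_pos: [0.4104, 0.2065, 0.2597]
tcp_rot: [[0.0, 0.919, 0.395], [0.0, 0.395, -0.919], [-1.0, 0.0, -0.0]]
wrist_force: [0.5, -0.9, 0.5]
width: 0.0919
```

Call:
apply_moves(
  increments=[
    [[18,-40,2],-0.08,1],
    [[18,-40,2],-0.08,1],
    [[18,-40,2],-0.08,1],
    [[18,-40,2],-0.08,1],
    [[10,-40,2],-0.09,1],
  ],
)

```text
clock: 2.02
tool_pos: [0.4926, 0.0065, 0.2696]
tcp_rot: [[0.0, 1.0, -0.004], [-0.0, -0.004, -1.0], [-1.0, 0.0, 0.0]]
wrist_force: [-0.5, -0.2, -0.6]
width: 0.092
```

Run:
```python
from h import *
c=snap("wrist","w1.png"); print(np.round(c["mount"],3).tolist(),c["fx"],c["cx"],c["cy"])
cv2.imwrite("pics/w1v.png",cv2.resize(c["color"][:,:,::-1],None,fx=1.5,fy=1.5,interpolation=cv2.INTER_CUBIC))
```

```text
[[0.001, -0.279, 0.96, -0.146], [1.0, 0.002, -0.0, 0.001], [-0.002, 0.96, 0.279, -0.079], [0.0, 0.0, 0.0, 1.0]] 288.1599814078774 253.963233784271 195.6440214927656
```

View pics/w1v.png

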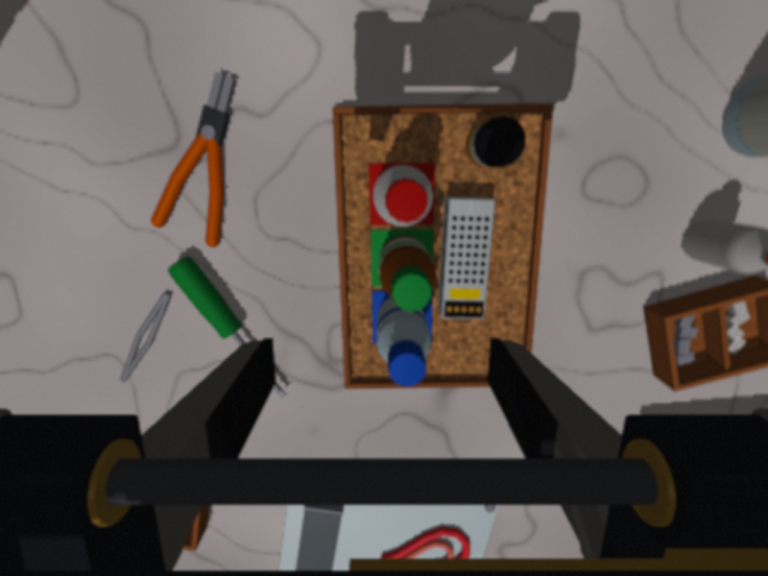

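Run:
```python
from h import *
def P(x,y,z): return (1000*p2w("w1.png",(x+.5)/1.5-.5,(y+.5)/1.5-.5,z)).round(1)[:2].tolist()
for n,q in dict(red=(406,199),green=(411,291),blue=(407,365)).items(): print(n,P(*q,.127))
print("red plate",[P(x,y,.007) for x,y in((369,165),(435,165),(434,227),(370,227))])
print("green plate left",P(370,229,.007),P(371,288,.007), "blue left",P(372,292,.007),P(373,343,.007),"right bl",P(433,330,.007))
print("driver",[P(x,y,.034) for x,y in((448,200),(494,200),(486,302),(441,302))])
print("tray",[P(x,y,.014) for x,y in((334,106),(552,104),(526,383),(346,387))])
```

```text
red [509.6, 66.2]
green [514.0, 3.7]
blue [512.0, -52.4]
red plate [[482.4, 88.2], [542.1, 88.1], [543.0, 32.2], [482.8, 32.3]]
green plate left [482.7, 30.4] [483.2, -27.3] blue left [484.1, -31.3] [484.7, -85.3] right bl [545.3, -71.3]
driver [[551.1, 58.9], [590.8, 58.8], [589.9, -33.4], [548.4, -33.3]]
tray [[453.1, 136.8], [639.9, 137.9], [641.8, -127.0], [456.6, -131.2]]
```

Wrist view: red, green and blue caps at (406,199), (411,291) and (407,365). The plates agree with the top view; the cap readings lean because their sides are visible, so I use the top view for those. Picking red.

Call:
apply_moves(
  increments=[
    [[9,28,0],0,1],
    [[8,28,-20],0,1],
    [[0,0,-45],0,1],
    [[0,0,-50],0,1],
    [[0,0,-32],0,1],
  ],
)

```text
clock: 2.7
tool_pos: [0.5079, 0.0641, 0.1203]
tcp_rot: [[-0.003, 1.0, -0.0], [-0.001, -0.0, -1.0], [-1.0, -0.003, 0.001]]
wrist_force: [0.9, 0.8, -0.8]
width: 0.0918
```

Call:
apply_moves(
  increments=[
    [[0,0,0],0,-1],
    [[0,0,0],0,-1],
    [[0,0,0],0,-1],
    [[0,0,0],0,-1],
    [[0,0,0],0,-1],
  ],
)

```text
clock: 3.32
tool_pos: [0.5094, 0.0641, 0.1232]
tcp_rot: [[0.001, 1.0, -0.001], [0.0, -0.001, -1.0], [-1.0, 0.001, -0.0]]
wrist_force: [-0.3, 0.6, 0.5]
width: 0.0437
```

Call:
apply_moves(
  increments=[
    [[0,0,0],0,-1],
    [[0,0,0],0,-1],
    [[0,0,0],0,-1],
    [[0,0,0],0,-1],
    [[0,0,0],0,-1],
  ],
)

```text
clock: 3.95
tool_pos: [0.5092, 0.0639, 0.1227]
tcp_rot: [[0.0, 1.0, -0.001], [0.0, -0.001, -1.0], [-1.0, 0.0, -0.0]]
wrist_force: [-0.7, -0.3, 2.4]
width: 0.027
```

Call:
apply_moves(
  increments=[
    [[0,0,5],0,-1],
    [[0,0,15],0,-1],
    [[0,0,25],0,-1],
    [[0,0,0],0,-1],
    [[0,0,0],0,-1],
  ],
)

```text
clock: 4.58
tool_pos: [0.5088, 0.064, 0.1674]
tcp_rot: [[-0.0, 1.0, -0.001], [0.0, -0.001, -1.0], [-1.0, -0.0, -0.0]]
wrist_force: [-0.2, 0.4, -1.3]
width: 0.0277
```

Call:
apply_moves(
  increments=[
    [[2,12,0],0,-1],
    [[5,30,0],0,-1],
    [[7,40,0],0,-1],
    [[7,40,0],0,-1],
    [[7,40,0],0,-1],
  ],
)

```text
clock: 5.2
tool_pos: [0.5367, 0.228, 0.1667]
tcp_rot: [[-0.001, 1.0, -0.0], [-0.001, -0.0, -1.0], [-1.0, -0.001, 0.001]]
wrist_force: [0.3, 0.2, -0.5]
width: 0.0276
```

Call:
apply_moves(
  increments=[
    [[7,40,0],0,-1],
    [[7,40,0],0,-1],
    [[4,25,0],0,-1],
    [[2,10,0],0,-1],
    [[0,0,0],0,-1],
  ],
)

```text
clock: 5.82
tool_pos: [0.5566, 0.3411, 0.1667]
tcp_rot: [[-0.001, 1.0, -0.0], [-0.001, -0.0, -1.0], [-1.0, -0.001, 0.001]]
wrist_force: [-0.0, -1.1, -1.8]
width: 0.0275
```

Call:
apply_moves(
  increments=[
    [[0,0,-20],0,-1],
    [[0,0,-15],0,-1],
    [[0,0,-7],0,-1],
    [[0,0,-3],0,-1],
    [[0,0,0],0,-1],
  ],
)

```text
clock: 6.45
tool_pos: [0.5572, 0.3408, 0.1226]
tcp_rot: [[0.0, 1.0, -0.001], [-0.0, -0.001, -1.0], [-1.0, 0.0, 0.0]]
wrist_force: [0.1, 1.0, -0.9]
width: 0.0272
```

Call:
apply_moves(
  increments=[
    [[0,0,-2],0,-1],
    [[0,0,-1],0,-1],
    [[0,0,-1],0,-1],
    [[0,0,0],0,-1],
  ],
)

```text
clock: 6.95
tool_pos: [0.5572, 0.341, 0.1188]
tcp_rot: [[0.0, 1.0, -0.001], [0.0, -0.001, -1.0], [-1.0, 0.0, -0.0]]
wrist_force: [-0.2, 0.8, -0.2]
width: 0.0269
```

Call:
apply_moves(
  increments=[
    [[0,0,-1],0,-1],
    [[0,0,0],0,-1],
  ],
)

```text
clock: 7.2
tool_pos: [0.5574, 0.3412, 0.1187]
tcp_rot: [[0.0, 1.0, -0.001], [0.001, -0.001, -1.0], [-1.0, 0.0, -0.001]]
wrist_force: [-2.3, -0.5, 5.3]
width: 0.0272
```

Call:
apply_moves(
  increments=[
    [[0,0,0],0,0.2],
    [[0,0,0],0,0.2],
    [[0,0,0],0,0.2],
    [[0,0,0],0,0.2],
    [[0,0,0],0,0.2],
  ],
)

```text
clock: 7.82
tool_pos: [0.5571, 0.3409, 0.1175]
tcp_rot: [[-0.0, 1.0, -0.001], [-0.0, -0.001, -1.0], [-1.0, -0.0, 0.0]]
wrist_force: [-0.2, -0.2, -0.5]
width: 0.0549
```

Call:
apply_moves(
  increments=[
    [[0,0,15],0,0.2],
    [[0,0,30],0,0.2],
    [[0,0,20],0,0.2],
  ],
)

```text
clock: 8.2
tool_pos: [0.5578, 0.3412, 0.185]
tcp_rot: [[0.002, 1.0, -0.001], [0.001, -0.001, -1.0], [-1.0, 0.002, -0.001]]
wrist_force: [0.1, -0.8, 0.1]
width: 0.0549
```

Call:
apply_moves(
  increments=[
    [[-4,-30,0],0,0.2],
    [[-7,-55,0],0,0.2],
    [[-7,-55,0],0,0.2],
    [[-7,-55,0],0,0.2],
    [[-7,-55,0],0,0.2],
  ],
)

```text
clock: 8.82
tool_pos: [0.525, 0.0893, 0.1835]
tcp_rot: [[0.001, 1.0, -0.001], [0.001, -0.001, -1.0], [-1.0, 0.001, -0.001]]
wrist_force: [0.7, -0.6, -0.9]
width: 0.0555
```

Call:
apply_moves(
  increments=[
    [[-7,-55,0],0,0.2],
    [[-4,-25,0],0,0.2],
    [[-1,-10,0],0,0.2],
    [[0,0,-20],0,0.2],
    [[0,0,-25],0,0.2],
  ],
)

```text
clock: 9.45
tool_pos: [0.5141, 0.0023, 0.1379]
tcp_rot: [[0.002, 1.0, 0.001], [0.001, 0.001, -1.0], [-1.0, 0.002, -0.001]]
wrist_force: [-0.3, 0.0, 0.3]
width: 0.0554
```

Call:
apply_moves(
  increments=[
    [[0,0,-12],0,0.2],
    [[0,0,-3],0,0.2],
    [[0,0,0],0,-1],
    [[0,0,0],0,-1],
    [[0,0,0],0,-1],
  ],
)

```text
clock: 10.07
tool_pos: [0.5135, 0.001, 0.1231]
tcp_rot: [[0.001, 1.0, -0.001], [0.0, -0.001, -1.0], [-1.0, 0.001, -0.0]]
wrist_force: [-0.6, 0.5, 3.3]
width: 0.0276
```

Call:
apply_moves(
  increments=[
    [[0,0,0],0,-1],
    [[0,0,0],0,-1],
    [[0,0,0],0,-1],
    [[0,0,0],0,-1],
  ],
)

```text
clock: 10.58
tool_pos: [0.5135, 0.001, 0.1231]
tcp_rot: [[0.001, 1.0, -0.001], [0.0, -0.001, -1.0], [-1.0, 0.001, -0.0]]
wrist_force: [-1.5, 0.0, 5.8]
width: 0.0274
```

Call:
apply_moves(
  increments=[
    [[0,0,5],0,-1],
    [[0,0,15],0,-1],
    [[0,0,25],0,-1],
    [[-1,12,0],0,-1],
    [[-4,30,0],0,-1],
  ],
)

```text
clock: 11.2
tool_pos: [0.508, 0.0429, 0.1677]
tcp_rot: [[0.001, 1.0, -0.004], [-0.0, -0.004, -1.0], [-1.0, 0.001, 0.0]]
wrist_force: [0.6, -0.3, -0.9]
width: 0.0274
```

Call:
apply_moves(
  increments=[
    [[-5,45,0],0,-1],
    [[-5,45,0],0,-1],
    [[-5,45,0],0,-1],
    [[-5,45,0],0,-1],
    [[-5,45,0],0,-1],
  ],
)

```text
clock: 11.82
tool_pos: [0.4819, 0.2701, 0.167]
tcp_rot: [[-0.001, 1.0, -0.0], [-0.0, -0.0, -1.0], [-1.0, -0.001, 0.0]]
wrist_force: [0.6, -0.1, -1.4]
width: 0.0273
```

Call:
apply_moves(
  increments=[
    [[-5,45,0],0,-1],
    [[-4,25,0],0,-1],
    [[-2,11,0],0,-1],
    [[0,0,-15],0,-1],
    [[0,0,-20],0,-1],
  ],
)

```text
clock: 12.45
tool_pos: [0.4724, 0.3474, 0.1316]
tcp_rot: [[0.0, 1.0, -0.003], [-0.001, -0.003, -1.0], [-1.0, 0.0, 0.001]]
wrist_force: [-0.1, 0.5, -0.1]
width: 0.0275
```

Call:
apply_moves(
  increments=[
    [[0,0,-8],0,-1],
    [[0,0,-4],0,-1],
    [[0,0,0],0,-1],
    [[0,0,0],0,-1],
  ],
)

```text
clock: 12.95
tool_pos: [0.4725, 0.349, 0.1211]
tcp_rot: [[0.001, 1.0, -0.001], [0.001, -0.001, -1.0], [-1.0, 0.001, -0.001]]
wrist_force: [0.1, -1.2, -0.7]
width: 0.0274
```

Call:
apply_moves(
  increments=[
    [[0,0,-1.5],0,-1],
    [[0,0,-1],0,-1],
    [[0,0,-0.5],0,-1],
    [[0,0,0],0,-1],
  ],
)

```text
clock: 13.45
tool_pos: [0.4726, 0.3494, 0.1192]
tcp_rot: [[0.001, 1.0, -0.001], [0.001, -0.001, -1.0], [-1.0, 0.001, -0.001]]
wrist_force: [-2.6, -0.7, 9.0]
width: 0.0269
```

Call:
apply_moves(
  increments=[
    [[0,0,0],0,0.2],
    [[0,0,0],0,0.2],
    [[0,0,0],0,0.2],
    [[0,0,0],0,0.2],
    [[0,0,0],0,0.2],
  ],
)

```text
clock: 14.08
tool_pos: [0.4721, 0.3489, 0.1175]
tcp_rot: [[-0.0, 1.0, -0.001], [-0.0, -0.001, -1.0], [-1.0, -0.0, 0.0]]
wrist_force: [0.5, 0.2, -0.8]
width: 0.055
```

Call:
apply_moves(
  increments=[
    [[0,0,15],0,0.2],
    [[0,0,30],0,0.2],
    [[0,0,20],0,0.2],
    [[3,-30,0],0,0.2],
    [[5,-50,0],0,0.2],
  ],
)

```text
clock: 14.7
tool_pos: [0.4803, 0.2699, 0.184]
tcp_rot: [[0.002, 1.0, 0.003], [0.002, 0.003, -1.0], [-1.0, 0.002, -0.002]]
wrist_force: [0.3, -0.9, 0.2]
width: 0.0548
```

Call:
apply_moves(
  increments=[
    [[5,-55,0],0,0.2],
    [[5,-55,0],0,0.2],
    [[5,-55,0],0,0.2],
    [[5,-55,0],0,0.2],
    [[5,-55,0],0,0.2],
  ],
)

```text
clock: 15.32
tool_pos: [0.5056, -0.0078, 0.1839]
tcp_rot: [[0.002, 1.0, -0.001], [0.001, -0.001, -1.0], [-1.0, 0.002, -0.001]]
wrist_force: [0.7, 0.1, 0.1]
width: 0.0549
```

Call:
apply_moves(
  increments=[
    [[5,-38,0],0,0.2],
    [[1,-13,0],0,0.2],
    [[0,0,0],0,0.2],
  ],
)

```text
clock: 15.7
tool_pos: [0.5113, -0.057, 0.183]
tcp_rot: [[0.001, 1.0, -0.002], [0.0, -0.002, -1.0], [-1.0, 0.001, -0.0]]
wrist_force: [0.1, -0.3, -0.0]
width: 0.0551
```

Call:
apply_moves(
  increments=[
    [[0,0,-25],0,0.2],
    [[0,0,-25],0,0.2],
    [[0,0,-10],0,0.2],
    [[0,0,0],0,0.2],
    [[0,0,0],0,-1],
  ],
)

```text
clock: 16.32
tool_pos: [0.5117, -0.0566, 0.1234]
tcp_rot: [[0.001, 1.0, -0.0], [0.0, -0.0, -1.0], [-1.0, 0.001, -0.0]]
wrist_force: [0.4, 0.6, 0.1]
width: 0.0472
```

Call:
apply_moves(
  increments=[
    [[0,0,0],0,-1],
    [[0,0,0],0,-1],
    [[0,0,0],0,-1],
    [[0,0,0],0,-1],
    [[0,0,0],0,-1],
  ],
)

```text
clock: 16.95
tool_pos: [0.5115, -0.0571, 0.1231]
tcp_rot: [[0.001, 1.0, -0.001], [0.0, -0.001, -1.0], [-1.0, 0.001, -0.0]]
wrist_force: [-0.9, 0.0, 4.8]
width: 0.0274
```

Call:
apply_moves(
  increments=[
    [[0,0,5],0,-1],
    [[0,0,15],0,-1],
    [[0,0,25],0,-1],
    [[-4,14,0],0,-1],
    [[-10,30,0],0,-1],
  ],
)

```text
clock: 17.58
tool_pos: [0.4968, -0.0127, 0.1676]
tcp_rot: [[0.0, 1.0, -0.003], [-0.0, -0.003, -1.0], [-1.0, 0.0, 0.0]]
wrist_force: [-0.2, -0.2, -0.6]
width: 0.0274
```

Call:
apply_moves(
  increments=[
    [[-14,45,0],0,-1],
    [[-14,45,0],0,-1],
    [[-14,45,0],0,-1],
    [[-14,45,0],0,-1],
    [[-14,45,0],0,-1],
  ],
)

```text
clock: 18.2
tool_pos: [0.4253, 0.214, 0.1671]
tcp_rot: [[-0.001, 1.0, 0.0], [-0.0, 0.0, -1.0], [-1.0, -0.001, 0.0]]
wrist_force: [0.6, 0.1, -0.2]
width: 0.0272
```

Call:
apply_moves(
  increments=[
    [[-14,45,0],0,-1],
    [[-14,45,0],0,-1],
    [[-9,40,0],0,-1],
    [[-3,15,0],0,-1],
    [[0,0,0],0,-1],
  ],
)

```text
clock: 18.82
tool_pos: [0.3862, 0.3571, 0.167]
tcp_rot: [[-0.001, 1.0, 0.001], [-0.001, 0.001, -1.0], [-1.0, -0.001, 0.001]]
wrist_force: [-0.5, -0.6, -0.7]
width: 0.0272
```

Set blue down, release, lift, and head to above the driver.

Call:
apply_moves(
  increments=[
    [[0,0,-20],0,-1],
    [[0,0,-18],0,-1],
    [[0,0,-7],0,-1],
    [[0,0,-2.5],0,-1],
    [[0,0,-1],0,-1],
  ],
)

```text
clock: 19.45
tool_pos: [0.3874, 0.3569, 0.1193]
tcp_rot: [[0.0, 1.0, -0.001], [0.0, -0.001, -1.0], [-1.0, 0.0, -0.0]]
wrist_force: [0.7, -0.3, -1.6]
width: 0.027
```

Call:
apply_moves(
  increments=[
    [[0,0,-0.5],0,-1],
    [[0,0,0],0,-1],
  ],
)

```text
clock: 19.7
tool_pos: [0.3874, 0.3572, 0.1191]
tcp_rot: [[0.001, 1.0, -0.001], [0.001, -0.001, -1.0], [-1.0, 0.001, -0.001]]
wrist_force: [0.3, -1.0, 1.5]
width: 0.0271
```

Call:
apply_moves(
  increments=[
    [[0,0,0],0,0.2],
    [[0,0,0],0,0.2],
    [[0,0,0],0,0.2],
    [[0,0,0],0,0.2],
    [[0,0,0],0,0.2],
  ],
)

```text
clock: 20.32
tool_pos: [0.3871, 0.3569, 0.1186]
tcp_rot: [[-0.0, 1.0, -0.001], [-0.0, -0.001, -1.0], [-1.0, -0.0, 0.0]]
wrist_force: [-0.1, 0.1, 1.0]
width: 0.0554
```

Call:
apply_moves(
  increments=[
    [[0,0,15],0,0.2],
    [[0,0,35],0,0.2],
    [[0,0,45],0,0.2],
    [[12,-24,20],0,0.4],
    [[22,-45,0],0,0.4],
  ],
)

```text
clock: 20.95
tool_pos: [0.4219, 0.2895, 0.2366]
tcp_rot: [[0.004, 1.0, 0.003], [0.004, 0.003, -1.0], [-1.0, 0.004, -0.004]]
wrist_force: [0.3, -0.9, -0.4]
width: 0.0645
```

Call:
apply_moves(
  increments=[
    [[25,-50,0],0,0.4],
    [[25,-50,0],0,0.4],
    [[25,-50,0],0,0.4],
    [[25,-50,0],0,0.4],
    [[25,-50,0],0,0.4],
  ],
)

```text
clock: 21.58
tool_pos: [0.5469, 0.0364, 0.2349]
tcp_rot: [[0.002, 1.0, -0.001], [0.001, -0.001, -1.0], [-1.0, 0.002, -0.001]]
wrist_force: [0.7, 0.6, -0.0]
width: 0.064
```

Call:
apply_moves(
  increments=[
    [[15,-25,0],0,0.4],
    [[7,-13,0],0,0.4],
    [[0,0,0],0,0.4],
    [[0,0,0],0,0.4],
  ],
)

```text
clock: 22.08
tool_pos: [0.5676, 0.0016, 0.2336]
tcp_rot: [[-0.001, 1.0, 0.001], [0.001, 0.001, -1.0], [-1.0, -0.001, -0.001]]
wrist_force: [-0.8, -0.7, 1.4]
width: 0.0646
```

Run:
```python
from h import *
c=snap("wrist","w2.png"); a=c["color"][:,:,::-1]; c=snap("side","s2.png"); b=c["color"][:,:,::-1]
w=np.hstack([cv2.resize(a[60:285,160:360],None,fx=2.5,fy=2.5,interpolation=cv2.INTER_CUBIC),cv2.resize(b[60:285,90:210],None,fx=2.5,fy=2.5)])
cv2.imwrite("pics/w2v.png",w);print(w.shape,get_obs()["tool_pos"])
```

```text
(562, 800, 3) [0.56768605 0.00156355 0.2335941 ]
```

View pics/w2v.png

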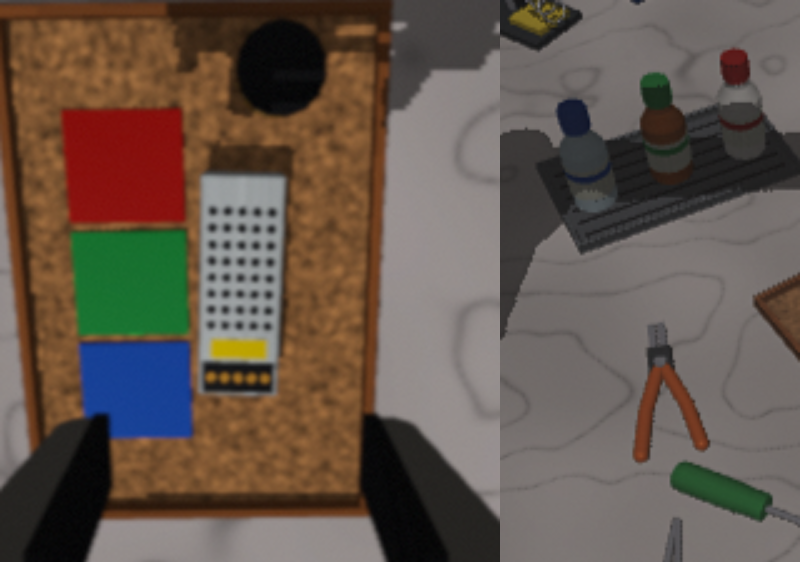

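Three bottles stand in the spill tray. The plates are at red (63–185,109–222), green (72–189,230–337) and blue (80–192,341–438), and the driver's top corners are (201,177), (287,175), (276,393) and (202,393).

Run:
```python
from h import *
def P(x,y,z): return (1000*p2w("w2.png",160+(x+.5)/2.5-.5,60+(y+.5)/2.5-.5,z)).round(1)[:2].tolist()
print("driver",[P(x,y,.034) for x,y in((201,177),(287,175),(276,393),(202,393))])
for n,q in dict(r=((62,111),(182,108),(186,222),(70,224)),g=((72,232),(187,229),(189,336),(79,338)),b=((80,343),(189,340),(192,437),(86,439))).items():
    c=np.array([P(x,y,.007) for x,y in q]);print(n,c.tolist(),c.mean(0))
print("jar",P(282,66,.056))
```

```text
driver [[551.8, 59.8], [592.0, 60.9], [588.9, -47.7], [551.1, -47.8]]
r [[482.3, 89.8], [541.5, 91.4], [542.5, 35.6], [482.9, 34.4]] [512.3  62.8]
g [[483.7, 30.3], [543.0, 32.0], [543.1, -25.3], [484.0, -26.6]] [513.45   2.6 ]
b [[484.4, -29.4], [543.1, -27.5], [543.9, -84.0], [484.5, -85.4]] [513.975 -56.575]
jar [587.4, 106.9]
```

Call:
apply_moves(
  increments=[
    [[2.5,3,-40],-0.017,0.4],
    [[0,0,-60],0,0.4],
    [[0,0,-55],0,0.4],
    [[0,0,-30],0,0.4],
    [[0,0,-10],0,0.4],
  ],
)

```text
clock: 22.8
tool_pos: [0.5692, 0.0038, 0.0368]
tcp_rot: [[-0.003, 1.0, -0.017], [-0.0, -0.017, -1.0], [-1.0, -0.003, 0.0]]
wrist_force: [-0.1, 0.3, 0.5]
width: 0.0643
```

Call:
apply_moves(
  increments=[
    [[0,0,-4],0,0.4],
    [[0,0,0],0,0.4],
  ],
)

```text
clock: 23.05
tool_pos: [0.5714, 0.0032, 0.0357]
tcp_rot: [[0.002, 1.0, -0.018], [0.0, -0.018, -1.0], [-1.0, 0.002, -0.0]]
wrist_force: [-0.7, -0.1, -0.4]
width: 0.0643
```

Call:
apply_moves(
  increments=[
    [[0,1,-3],0,0.4],
    [[0,0,0],0,-1],
    [[0,0,0],0,-1],
    [[0,0,0],0,-1],
    [[0,0,0],0,-1],
  ],
)

```text
clock: 23.68
tool_pos: [0.5688, 0.0043, 0.0322]
tcp_rot: [[-0.004, 1.0, -0.018], [0.001, -0.018, -1.0], [-1.0, -0.004, -0.001]]
wrist_force: [-6.3, -0.1, 7.3]
width: 0.0399
```

Call:
apply_moves(
  increments=[
    [[0,0,0],0,-1],
    [[0,0,0],0,-1],
    [[0,0,0],0,-1],
  ],
)

```text
clock: 24.05
tool_pos: [0.5688, 0.0043, 0.0322]
tcp_rot: [[-0.004, 1.0, -0.018], [0.001, -0.018, -1.0], [-1.0, -0.004, -0.001]]
wrist_force: [-5.4, 0.6, 7.6]
width: 0.0399
```

Call:
apply_moves(
  increments=[
    [[0,0,6],0,-1],
    [[0,0,20],0,-1],
    [[0,0,35],0,-1],
    [[0,0,20],0,-1],
    [[0,0,0],0,-1],
  ],
)

```text
clock: 24.68
tool_pos: [0.5719, 0.0041, 0.1146]
tcp_rot: [[0.004, 1.0, -0.018], [0.001, -0.018, -1.0], [-1.0, 0.004, -0.001]]
wrist_force: [-0.5, 0.1, -2.7]
width: 0.0396
```

Call:
apply_moves(
  increments=[
    [[0,0,30],0,-1],
    [[-6,-20,30],0,-1],
    [[-12,-35,30],-0.03,-1],
    [[-14,-40,0],-0.03,-1],
    [[-14,-40,0],-0.03,-1],
  ],
)

```text
clock: 25.3
tool_pos: [0.5237, -0.1318, 0.202]
tcp_rot: [[-0.001, 0.994, -0.108], [0.0, -0.108, -0.994], [-1.0, -0.001, -0.0]]
wrist_force: [-0.2, -1.5, -2.5]
width: 0.0399
```

Call:
apply_moves(
  increments=[
    [[-14,-40,0],-0.03,-1],
    [[-14,-40,0],-0.03,-1],
    [[-14,-40,0],0,-1],
    [[-14,-40,0],0,-1],
    [[-14,-40,0],0,-1],
  ],
)

```text
clock: 25.92
tool_pos: [0.4536, -0.3318, 0.2014]
tcp_rot: [[-0.002, 0.986, -0.167], [0.001, -0.167, -0.986], [-1.0, -0.002, -0.001]]
wrist_force: [0.3, -0.0, -3.1]
width: 0.0397
```

Call:
apply_moves(
  increments=[
    [[-14,-40,0],0,-1],
    [[-14,-40,0],0,-1],
    [[-11,-35,0],0,-1],
    [[0,0,0],0,-1],
    [[0,0,0],0,-1],
  ],
)

```text
clock: 26.55
tool_pos: [0.4156, -0.445, 0.2014]
tcp_rot: [[-0.001, 0.986, -0.167], [0.002, -0.167, -0.986], [-1.0, -0.002, -0.002]]
wrist_force: [-0.6, 0.5, -3.5]
width: 0.0397
```

Run:
```python
from h import *
c=snap("wrist","w3.png"); cv2.imwrite("pics/w3v.png",cv2.resize(c["color"][:,:,::-1],None,fx=1.5,fy=1.5,interpolation=cv2.INTER_CUBIC))
```

```text
(no output)
```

View pics/w3v.png

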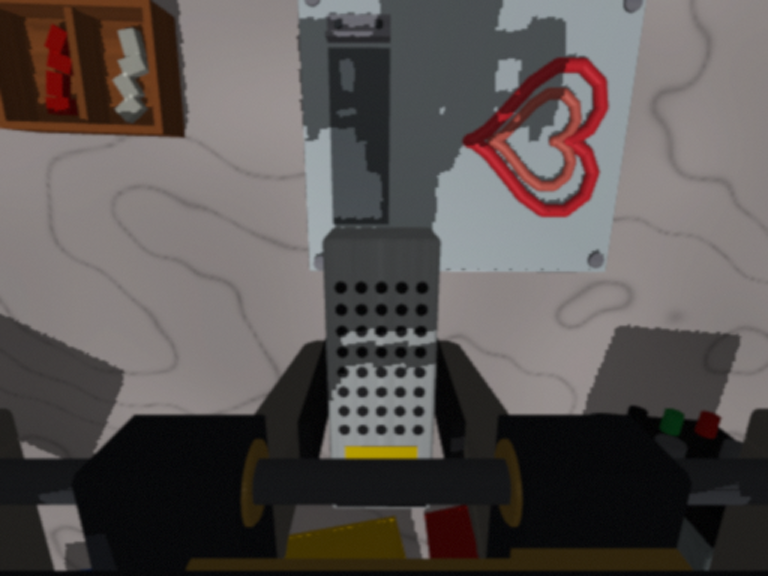

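Wrist view over the sign: cradle pad corners at about (329,47), (390,46), (388,224) and (334,222). The held driver's near top edge is (325,240)–(440,240).

Run:
```python
from h import *
def P(x,y,z): return (1000*p2w("w3.png",(x+.5)/1.5-.5,(y+.5)/1.5-.5,z)).round(1)[:2].tolist()
print("pad",[P(x,y,.006) for x,y in((329,47),(390,46),(388,224),(334,222))])
print("base",[P(x,y,.005) for x,y in((298,20),(312,272),(606,271),(640,20))])
print("stop top",[P(x,y,.021) for x,y in((328,40),(390,40))],"foot",[P(x,y,.006) for x,y in((332,14),(388,14))])
print("drv end",[P(x,y,.2032) for x,y in((325,240),(440,240))],[P(x,y,.1732) for x,y in((332,228),(436,228))])
print("drv sides", P(331,446,.2032),P(434,446,.2032))
M=np.load("pics/w3.png.npz")["M"];print(M[:3,3])
for f in("t2.png",):
  for p in((.4173,-.3454),(.415,-.345)):
    t=np.array([.1654,.9862]);t=np.array([-np.sin(-.168),np.cos(-.168)])
    for s in(-.065,.065): print(p,s,w2p(f,[*(np.array(p)+s*t),.005]), w2p("w3.png",[*(np.array(p)+s*t),.005])*1.5)
```

```text
pad [[406.3, -279.8], [448.8, -286.3], [427.3, -409.2], [385.8, -400.7]]
base [[388.2, -259.5], [360.2, -437.4], [595.4, -475.9], [622.8, -299.0]]
stop top [[407.5, -279.4], [448.5, -286.3]] foot [[412.4, -260.1], [450.6, -266.6]]
drv end [[407.1, -386.7], [445.0, -393.1]] [[406.1, -386.5], [447.2, -393.4]]
drv sides [393.3, -465.4] [432.5, -471.9]
[ 0.42974461 -0.36731221  0.34700899]
(0.4173, -0.3454) -0.065 [410.88324162 254.65282932] [361.71212908 228.36112383]
(0.4173, -0.3454) 0.065 [360.25971246 245.32595032] [359.77029248  43.7206256 ]
(0.415, -0.345) -0.065 [410.74767758 255.56956894] [358.75490393 228.34233672]
(0.415, -0.345) 0.065 [360.11282984 246.24055034] [356.46289793  43.700563  ]
```

Call:
apply_moves(
  increments=[
    [[0,15,0],-0.002,-1],
    [[0,30,0],0,-1],
    [[0,30,0],0,-1],
    [[0,18,0],0,-1],
    [[0,6.5,-20],0,-1],
  ],
)

```text
clock: 27.22
tool_pos: [0.4173, -0.345, 0.1837]
tcp_rot: [[0.004, 0.986, -0.166], [-0.001, -0.166, -0.986], [-1.0, 0.004, 0.0]]
wrist_force: [0.3, -1.0, -3.9]
width: 0.0395
```

Call:
apply_moves(
  increments=[
    [[0,0,-40],0,-1],
    [[0,0,-45],0,-1],
    [[0,0,-35],0,-1],
    [[0,0,-15],0,-1],
    [[0,0,0],0,-1],
  ],
)

```text
clock: 27.85
tool_pos: [0.4155, -0.3463, 0.0474]
tcp_rot: [[-0.001, 0.986, -0.169], [0.0, -0.169, -0.986], [-1.0, -0.001, -0.0]]
wrist_force: [-0.5, -0.2, -1.9]
width: 0.0402
```

Call:
apply_moves(
  increments=[
    [[0,0.5,-5],0,-1],
    [[0,0,-3],0,-1],
    [[0,0,-1.5],0,-1],
    [[0,0,-1],0,-1],
    [[0,0,0],0,-1],
  ],
)

```text
clock: 28.48
tool_pos: [0.4156, -0.3461, 0.0372]
tcp_rot: [[0.0, 0.986, -0.169], [-0.0, -0.169, -0.986], [-1.0, 0.0, 0.0]]
wrist_force: [-0.3, 0.6, -3.1]
width: 0.0398
```

Call:
apply_moves(
  increments=[
    [[0,0,-1],0,-1],
    [[0,0,-1],0,-1],
    [[0,0,0],0,-1],
  ],
)

```text
clock: 28.85
tool_pos: [0.4156, -0.3461, 0.035]
tcp_rot: [[-0.0, 0.986, -0.169], [0.0, -0.169, -0.986], [-1.0, -0.0, -0.0]]
wrist_force: [-0.2, -0.5, -2.8]
width: 0.04
```

Call:
apply_moves(
  increments=[
    [[0,0.5,-1],0,-1],
    [[0,0,0],0,-1],
  ],
)

```text
clock: 29.1
tool_pos: [0.4156, -0.3455, 0.034]
tcp_rot: [[-0.0, 0.986, -0.169], [0.0, -0.169, -0.986], [-1.0, -0.0, -0.0]]
wrist_force: [0.6, -0.3, -3.4]
width: 0.0396
```

Call:
apply_moves(
  increments=[
    [[0,0,-1],0,-1],
    [[0,0,0],0,-1],
  ],
)

```text
clock: 29.35
tool_pos: [0.4156, -0.3457, 0.0333]
tcp_rot: [[0.0, 0.986, -0.169], [0.0, -0.169, -0.986], [-1.0, 0.0, -0.0]]
wrist_force: [-0.6, 0.9, -0.1]
width: 0.0397
```

Call:
apply_moves(
  increments=[
    [[0,0,-0.5],0,-1],
    [[0,0,0],0,-1],
    [[0,0,0],0,0.2],
    [[0,0,0],0,0.2],
    [[0,0,0],0,0.2],
  ],
)

```text
clock: 29.98
tool_pos: [0.4157, -0.3457, 0.0325]
tcp_rot: [[0.0, 0.986, -0.169], [-0.0, -0.169, -0.986], [-1.0, 0.0, 0.0]]
wrist_force: [0.2, 0.8, -0.5]
width: 0.0549
```

Call:
apply_moves(
  increments=[
    [[0,0,0],0,0.2],
    [[0,0,10],0,0.2],
    [[0,0,30],0,0.2],
    [[0,0,45],0,0.2],
    [[0,0,50],0,0.2],
  ],
)

```text
clock: 30.6
tool_pos: [0.4152, -0.3454, 0.1692]
tcp_rot: [[-0.001, 0.986, -0.17], [0.0, -0.17, -0.986], [-1.0, -0.001, -0.0]]
wrist_force: [1.1, -0.9, -0.5]
width: 0.055
```

Call:
apply_moves(
  increments=[
    [[0,-30,30],0,0.2],
    [[0,-30,0],0,0.2],
    [[0,-15,0],0,0.2],
    [[0,0,0],0,0.2],
    [[0,0,0],0,0.2],
  ],
)

```text
clock: 31.22
tool_pos: [0.4155, -0.4193, 0.1969]
tcp_rot: [[-0.001, 0.986, -0.169], [0.002, -0.169, -0.986], [-1.0, -0.001, -0.001]]
wrist_force: [0.2, 0.1, 0.1]
width: 0.0552
```

Run:
```python
from h import *
c=snap("wrist","w4.png"); a=c["color"][20:220,170:330,::-1];c=snap("top","t4.png");b=c["color"][220:280,350:430,::-1]
A=cv2.resize(a,None,fx=3,fy=3,interpolation=cv2.INTER_CUBIC);B=cv2.resize(b,None,fx=4,fy=4,interpolation=cv2.INTER_CUBIC)
w=np.zeros((600,800,3),np.uint8);w[:,:480]=A;w[:240,480:]=B;cv2.imwrite("pics/w4v.png",w)
```

```text
(no output)
```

View pics/w4v.png

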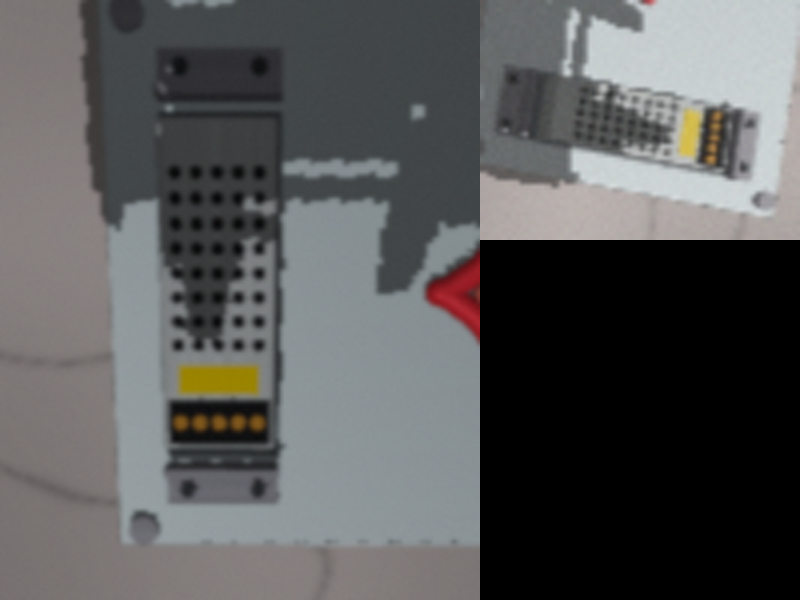

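The driver lies in the cradle between the stops: its top ends are at rows 116 and 443, its sides at columns 160–280 (top) and 166–275 (bottom), and the stops' inner edges are at about rows 101 and 464. I'll compute the gaps.

Run:
```python
from h import *
t=np.array([np.sin(.169),np.cos(.169)]);n=np.array([t[1],-t[0]]);c=np.array([417.1,-344.8])
def P(x,y,z):
    p=1000*p2w("w4.png",170+(x+.5)/3-.5,20+(y+.5)/3-.5,z)[:2]-c; return [round(p@n,1),round(p@t,1)]
print("driver (across,along)",[P(x,y,.0355) for x,y in((160,116),(280,114),(277,446),(166,443))])
print("stops top",[P(x,y,.021) for x,y in((157,101),(282,100),(277,466),(167,466))])
print("stop outer base",[P(x,y,.006) for x,y in((157,48),(283,48),(277,502),(167,502))])
```

```text
driver (across,along) [[np.float64(-18.9), np.float64(55.7)], [np.float64(20.0), np.float64(56.3)], [np.float64(20.0), np.float64(-52.9)], [np.float64(-19.9), np.float64(-51.9)]]
stops top [[np.float64(-21.3), np.float64(62.7)], [np.float64(21.1), np.float64(63.1)], [np.float64(20.5), np.float64(-63.3)], [np.float64(-21.2), np.float64(-63.4)]]
stop outer base [[np.float64(-22.3), np.float64(82.3)], [np.float64(21.7), np.float64(82.3)], [np.float64(21.0), np.float64(-81.3)], [np.float64(-23.2), np.float64(-81.4)]]
```

The driver is square and within 2 mm of the middle (gaps about 8 and 11 mm), upright on the pad. Now the bottles go back, blue first.

Call:
apply_moves(
  increments=[
    [[10,40,0],0.034,0.2],
    [[12,60,0],0.034,0.2],
    [[12,60,0],0.034,0.2],
    [[12,60,0],0.034,0.2],
    [[12,60,0],0.034,0.2],
  ],
)

```text
clock: 31.95
tool_pos: [0.4736, -0.1379, 0.1977]
tcp_rot: [[0.0, 1.0, 0.002], [0.0, 0.002, -1.0], [-1.0, 0.0, -0.0]]
wrist_force: [0.5, -0.3, -0.6]
width: 0.0549
```

Call:
apply_moves(
  increments=[
    [[12,60,0],0,0.2],
    [[2,60,0],0,0.2],
    [[0,60,0],0,0.2],
    [[-12,60,0],0,0.2],
    [[-15,60,0],0,0.2],
  ],
)

```text
clock: 32.58
tool_pos: [0.4596, 0.1618, 0.1977]
tcp_rot: [[0.0, 1.0, 0.001], [0.0, 0.001, -1.0], [-1.0, 0.0, -0.0]]
wrist_force: [0.0, 0.3, -0.0]
width: 0.0549
```

Call:
apply_moves(
  increments=[
    [[-18,60,0],0,0.2],
    [[-18,60,0],0,0.2],
    [[-18,50,0],0,0.2],
    [[-14,20,0],0,0.2],
    [[-5,6,0],0,0.2],
  ],
)

```text
clock: 33.2
tool_pos: [0.386, 0.3566, 0.1973]
tcp_rot: [[-0.001, 1.0, 0.004], [-0.0, 0.004, -1.0], [-1.0, -0.001, 0.0]]
wrist_force: [0.7, -1.4, 1.0]
width: 0.0549
```

Call:
apply_moves(
  increments=[
    [[0,0,0],0,0.2],
    [[0,0,0],0,0.2],
  ],
)

```text
clock: 33.45
tool_pos: [0.3885, 0.3538, 0.1977]
tcp_rot: [[0.0, 1.0, -0.002], [-0.0, -0.002, -1.0], [-1.0, 0.0, 0.0]]
wrist_force: [0.2, -0.6, 0.6]
width: 0.0548
```

Call:
apply_moves(
  increments=[
    [[-1.2,3.3,-10],0,0.2],
    [[0,0,-35],0,0.2],
    [[0,0,-25],0,0.2],
    [[0,0,-8],0,0.2],
    [[0,0,0],0,0.2],
  ],
)

```text
clock: 34.08
tool_pos: [0.3867, 0.358, 0.1193]
tcp_rot: [[-0.0, 1.0, -0.001], [-0.001, -0.001, -1.0], [-1.0, -0.0, 0.001]]
wrist_force: [-0.0, -0.5, 2.1]
width: 0.0551
```

Call:
apply_moves(
  increments=[
    [[0,0,0],0,-1],
    [[0,0,0],0,-1],
    [[0,0,0],0,-1],
    [[0,0,0],0,-1],
    [[0,0,0],0,-1],
  ],
)

```text
clock: 34.7
tool_pos: [0.3869, 0.3588, 0.1201]
tcp_rot: [[0.001, 1.0, -0.0], [0.001, -0.0, -1.0], [-1.0, 0.001, -0.001]]
wrist_force: [-0.9, 0.0, 4.6]
width: 0.0271
```

Call:
apply_moves(
  increments=[
    [[0,0,0],0,-1],
    [[0,0,5],0,-1],
    [[0,0,15],0,-1],
    [[0,0,25],0,-1],
    [[0,0,0],0,-1],
  ],
)

```text
clock: 35.33
tool_pos: [0.3874, 0.3593, 0.1666]
tcp_rot: [[0.003, 1.0, -0.0], [0.003, -0.0, -1.0], [-1.0, 0.003, -0.003]]
wrist_force: [0.4, 0.3, -1.5]
width: 0.0273
```

Call:
apply_moves(
  increments=[
    [[3,-15,0],0,-1],
    [[9,-40,0],0,-1],
    [[14,-45,0],0,-1],
    [[14,-45,0],0,-1],
    [[14,-45,0],0,-1],
  ],
)

```text
clock: 35.95
tool_pos: [0.44, 0.1656, 0.1638]
tcp_rot: [[-0.001, 1.0, -0.001], [-0.001, -0.001, -1.0], [-1.0, -0.001, 0.001]]
wrist_force: [0.5, -0.4, -0.7]
width: 0.0273
```

Call:
apply_moves(
  increments=[
    [[14,-45,0],0,-1],
    [[14,-45,0],0,-1],
    [[14,-45,0],0,-1],
    [[14,-45,0],0,-1],
    [[10,-30,0],0,-1],
  ],
)

```text
clock: 36.58
tool_pos: [0.5054, -0.045, 0.1637]
tcp_rot: [[-0.002, 1.0, -0.003], [-0.001, -0.003, -1.0], [-1.0, -0.002, 0.001]]
wrist_force: [0.8, 0.3, -1.1]
width: 0.0275
```

Call:
apply_moves(
  increments=[
    [[6,-16,0],0,-1],
    [[0,0,-15],0,-1],
    [[0,0,-15],0,-1],
    [[0,0,-5],0,-1],
    [[0,0,0],0,-1],
  ],
)

```text
clock: 37.2
tool_pos: [0.512, -0.0567, 0.1289]
tcp_rot: [[-0.002, 1.0, 0.001], [0.0, 0.001, -1.0], [-1.0, -0.002, -0.0]]
wrist_force: [0.0, -0.6, 0.1]
width: 0.0268
```

Call:
apply_moves(
  increments=[
    [[0,0,0],0,-1],
    [[0,0,0],0,-1],
  ],
)

```text
clock: 37.45
tool_pos: [0.5128, -0.0574, 0.13]
tcp_rot: [[0.001, 1.0, 0.0], [0.0, 0.0, -1.0], [-1.0, 0.001, -0.0]]
wrist_force: [-0.5, -0.5, -1.6]
width: 0.0272
```

Call:
apply_moves(
  increments=[
    [[0.5,0.3,-3],0,-1],
    [[0,0,-2],0,-1],
    [[0,0,-1],0,-1],
    [[0,0,0],0,-1],
  ],
)

```text
clock: 37.95
tool_pos: [0.5132, -0.0573, 0.1241]
tcp_rot: [[0.0, 1.0, -0.0], [0.0, -0.0, -1.0], [-1.0, 0.0, -0.0]]
wrist_force: [-1.1, 0.1, 4.9]
width: 0.0274
```

Call:
apply_moves(
  increments=[
    [[0,0,-0.5],0,-1],
    [[0,0,0],0,-1],
  ],
)

```text
clock: 38.2
tool_pos: [0.5133, -0.0573, 0.1241]
tcp_rot: [[0.001, 1.0, -0.0], [0.001, -0.0, -1.0], [-1.0, 0.001, -0.001]]
wrist_force: [-3.8, 0.9, 9.8]
width: 0.0274
```

Call:
apply_moves(
  increments=[
    [[0,0,1],0,0.2],
    [[0,0,0],0,0.2],
    [[0,0,0],0,0.2],
    [[0,0,0],0,0.2],
    [[0,0,0],0,0.2],
  ],
)

```text
clock: 38.83
tool_pos: [0.513, -0.0573, 0.124]
tcp_rot: [[-0.0, 1.0, -0.0], [-0.0, -0.0, -1.0], [-1.0, -0.0, 0.0]]
wrist_force: [-0.4, 0.2, 1.5]
width: 0.0555
```

Call:
apply_moves(
  increments=[
    [[0,0,15],0,0.2],
    [[0,0,30],0,0.2],
    [[0,0,20],0,0.2],
    [[-4,36,0],0,0.2],
    [[-5,55,0],0,0.2],
  ],
)

```text
clock: 39.45
tool_pos: [0.5046, 0.0332, 0.1907]
tcp_rot: [[0.003, 1.0, -0.004], [0.0, -0.004, -1.0], [-1.0, 0.003, -0.0]]
wrist_force: [0.9, 1.1, 0.6]
width: 0.0552
```

Call:
apply_moves(
  increments=[
    [[-5,55,0],0,0.2],
    [[-5,55,0],0,0.2],
    [[-5,55,0],0,0.2],
    [[-5,55,0],0,0.2],
    [[-5,50,0],0,0.2],
  ],
)

```text
clock: 40.08
tool_pos: [0.4789, 0.3059, 0.1904]
tcp_rot: [[0.001, 1.0, 0.0], [0.001, 0.0, -1.0], [-1.0, 0.001, -0.001]]
wrist_force: [0.5, 0.6, -1.0]
width: 0.0554
```

Call:
apply_moves(
  increments=[
    [[-5,30,0],0,0.2],
    [[-2,15,0],0,0.2],
    [[0,0,0],0,0.2],
    [[0,0,0],0,0.2],
  ],
)

```text
clock: 40.58
tool_pos: [0.4727, 0.3469, 0.1894]
tcp_rot: [[0.0, 1.0, -0.002], [-0.001, -0.002, -1.0], [-1.0, 0.0, 0.001]]
wrist_force: [0.8, -0.3, -0.0]
width: 0.0552
```

Call:
apply_moves(
  increments=[
    [[-0.5,1.5,-15],0,0.2],
    [[0,0,-30],0,0.2],
    [[0,0,-20],0,0.2],
    [[0,0,-5],0,0.2],
    [[0,0,0],0,0.2],
  ],
)

```text
clock: 41.2
tool_pos: [0.4717, 0.35, 0.1189]
tcp_rot: [[-0.0, 1.0, -0.001], [-0.0, -0.001, -1.0], [-1.0, -0.0, 0.0]]
wrist_force: [0.0, -0.9, -0.4]
width: 0.0553
```

Call:
apply_moves(
  increments=[
    [[0,0,0],0,-1],
    [[0,0,0],0,-1],
    [[0,0,0],0,-1],
    [[0,0,0],0,-1],
    [[0,0,0],0,-1],
  ],
)

```text
clock: 41.82
tool_pos: [0.4718, 0.3505, 0.1196]
tcp_rot: [[0.001, 1.0, -0.0], [0.001, -0.0, -1.0], [-1.0, 0.001, -0.001]]
wrist_force: [-1.1, -0.9, 2.9]
width: 0.0273
```

Call:
apply_moves(
  increments=[
    [[0,0,0],0,-1],
    [[0,0,5],0,-1],
    [[0,0,15],0,-1],
    [[0,0,25],0,-1],
    [[0,0,0],0,-1],
  ],
)

```text
clock: 42.45
tool_pos: [0.4726, 0.351, 0.1663]
tcp_rot: [[0.003, 1.0, -0.0], [0.003, -0.0, -1.0], [-1.0, 0.003, -0.003]]
wrist_force: [-0.5, 0.8, -1.2]
width: 0.0274
```

Call:
apply_moves(
  increments=[
    [[2,-15,0],0,-1],
    [[4,-35,0],0,-1],
    [[5,-45,0],0,-1],
    [[5,-45,0],0,-1],
    [[5,-45,0],0,-1],
  ],
)

```text
clock: 43.08
tool_pos: [0.4917, 0.1623, 0.1632]
tcp_rot: [[-0.002, 1.0, -0.001], [-0.001, -0.001, -1.0], [-1.0, -0.002, 0.001]]
wrist_force: [1.1, -0.6, -1.0]
width: 0.0274
```

Call:
apply_moves(
  increments=[
    [[5,-45,0],0,-1],
    [[5,-45,0],0,-1],
    [[5,-40,0],0,-1],
    [[3,-25,0],0,-1],
    [[1,-9,0],0,-1],
  ],
)

```text
clock: 43.7
tool_pos: [0.5105, -0.0013, 0.1634]
tcp_rot: [[-0.002, 1.0, -0.004], [-0.001, -0.004, -1.0], [-1.0, -0.002, 0.001]]
wrist_force: [-1.0, 0.5, -0.8]
width: 0.0274
```

Call:
apply_moves(
  increments=[
    [[0,0,-15],0,-1],
    [[0,0,-15],0,-1],
    [[0,0,-5],0,-1],
    [[0,0,0],0,-1],
    [[0,0,0],0,-1],
  ],
)

```text
clock: 44.32
tool_pos: [0.5118, 0.0015, 0.1293]
tcp_rot: [[0.0, 1.0, 0.0], [-0.0, 0.0, -1.0], [-1.0, 0.0, 0.0]]
wrist_force: [-0.2, 0.5, -0.9]
width: 0.0274
```

Call:
apply_moves(
  increments=[
    [[1.2,0.8,-3],0,-1],
    [[0,0,-1.5],0,-1],
    [[0,0,-1],0,-1],
    [[0,0,-0.5],0,-1],
    [[0,0,0],0,-1],
  ],
)

```text
clock: 44.95
tool_pos: [0.5129, 0.002, 0.1235]
tcp_rot: [[0.001, 1.0, -0.0], [0.0, -0.0, -1.0], [-1.0, 0.001, -0.0]]
wrist_force: [-1.2, 0.1, 4.9]
width: 0.0274
```

Call:
apply_moves(
  increments=[
    [[0,0,0.5],0,0.2],
    [[0,0,0],0,0.2],
    [[0,0,0],0,0.2],
    [[0,0,0],0,0.2],
    [[0,0,0],0,0.2],
  ],
)

```text
clock: 45.58
tool_pos: [0.5127, 0.002, 0.1235]
tcp_rot: [[-0.0, 1.0, -0.0], [-0.0, -0.0, -1.0], [-1.0, -0.0, 0.0]]
wrist_force: [-1.3, 0.0, -0.5]
width: 0.0553
```

Call:
apply_moves(
  increments=[
    [[0,0,15],0,0.2],
    [[0,0,30],0,0.2],
    [[0,0,20],0,0.2],
    [[4,35,0],0,0.2],
    [[7,55,0],0,0.2],
  ],
)

```text
clock: 46.2
tool_pos: [0.5245, 0.0913, 0.1905]
tcp_rot: [[0.003, 1.0, -0.005], [0.0, -0.005, -1.0], [-1.0, 0.003, -0.0]]
wrist_force: [1.1, 1.0, -0.3]
width: 0.055
```

Call:
apply_moves(
  increments=[
    [[7,55,0],0,0.2],
    [[7,55,0],0,0.2],
    [[7,55,0],0,0.2],
    [[6,45,0],0,0.2],
    [[5,28,0],0,0.2],
  ],
)

```text
clock: 46.82
tool_pos: [0.5554, 0.3332, 0.1895]
tcp_rot: [[0.001, 1.0, 0.003], [0.001, 0.003, -1.0], [-1.0, 0.001, -0.001]]
wrist_force: [0.4, -0.5, -0.3]
width: 0.0552
```

Call:
apply_moves(
  increments=[
    [[1,10,0],0,0.2],
    [[0,0,0],0,0.2],
    [[0,0,0],0,0.2],
  ],
)

```text
clock: 47.2
tool_pos: [0.557, 0.3381, 0.189]
tcp_rot: [[0.0, 1.0, -0.002], [-0.001, -0.002, -1.0], [-1.0, 0.0, 0.001]]
wrist_force: [0.0, 0.4, -0.1]
width: 0.0552
```

Call:
apply_moves(
  increments=[
    [[0,1,-15],0,0.2],
    [[0,0,-30],0,0.2],
    [[0,0,-20],0,0.2],
    [[0,0,-4],0,0.2],
    [[0,0,0],0,0.2],
  ],
)

```text
clock: 47.82
tool_pos: [0.557, 0.3409, 0.1196]
tcp_rot: [[0.0, 1.0, -0.0], [-0.0, -0.0, -1.0], [-1.0, 0.0, 0.0]]
wrist_force: [0.6, -0.5, 0.2]
width: 0.0549
```

Call:
apply_moves(
  increments=[
    [[0,0,0],0,-1],
    [[0,0,0],0,-1],
    [[0,0,0],0,-1],
    [[0,0,0],0,-1],
    [[0,0,0],0,-1],
  ],
)

```text
clock: 48.45
tool_pos: [0.557, 0.3412, 0.1201]
tcp_rot: [[0.001, 1.0, -0.0], [0.001, -0.0, -1.0], [-1.0, 0.001, -0.001]]
wrist_force: [0.5, -0.1, 2.9]
width: 0.0274
```

Call:
apply_moves(
  increments=[
    [[0,0,0],0,-1],
    [[0,0,5],0,-1],
    [[0,0,15],0,-1],
    [[0,0,25],0,-1],
    [[0,0,0],0,-1],
  ],
)

```text
clock: 49.08
tool_pos: [0.558, 0.3417, 0.167]
tcp_rot: [[0.004, 1.0, -0.0], [0.003, -0.0, -1.0], [-1.0, 0.004, -0.003]]
wrist_force: [0.6, -0.6, -1.0]
width: 0.0274
```

Call:
apply_moves(
  increments=[
    [[-2,-15,0],0,-1],
    [[-6,-35,0],0,-1],
    [[-7,-45,0],0,-1],
    [[-7,-45,0],0,-1],
    [[-7,-45,0],0,-1],
  ],
)

```text
clock: 49.7
tool_pos: [0.5262, 0.1532, 0.1636]
tcp_rot: [[-0.002, 1.0, -0.001], [-0.001, -0.001, -1.0], [-1.0, -0.002, 0.001]]
wrist_force: [-0.8, -0.9, -0.6]
width: 0.0271
```

Call:
apply_moves(
  increments=[
    [[-7,-40,0],0,-1],
    [[-6,-30,0],0,-1],
    [[-3,-18,0],0,-1],
    [[-1,-7,0],0,-1],
    [[0,0,0],0,-1],
  ],
)

```text
clock: 50.32
tool_pos: [0.5107, 0.0614, 0.1644]
tcp_rot: [[-0.0, 1.0, 0.0], [0.0, 0.0, -1.0], [-1.0, -0.0, -0.0]]
wrist_force: [1.1, -0.5, -1.4]
width: 0.0272
```

Call:
apply_moves(
  increments=[
    [[0,0,-15],0,-1],
    [[0,0,-15],0,-1],
    [[0,0,-5],0,-1],
    [[0,0,0],0,-1],
    [[0,0,0],0,-1],
  ],
)

```text
clock: 50.95
tool_pos: [0.511, 0.061, 0.1298]
tcp_rot: [[0.0, 1.0, -0.0], [-0.0, -0.0, -1.0], [-1.0, 0.0, 0.0]]
wrist_force: [-0.6, 0.6, -1.5]
width: 0.0272
```

Call:
apply_moves(
  increments=[
    [[1,0.5,-3],0,-1],
    [[0,0,-1.5],0,-1],
    [[0,0,-1],0,-1],
    [[0,0,-0.5],0,-1],
    [[0,0,0],0,-1],
  ],
)

```text
clock: 51.58
tool_pos: [0.5119, 0.0615, 0.124]
tcp_rot: [[0.0, 1.0, -0.0], [0.0, -0.0, -1.0], [-1.0, 0.0, -0.0]]
wrist_force: [-1.8, 1.0, 3.8]
width: 0.0275
```

Call:
apply_moves(
  increments=[
    [[0,0,0],0,0.2],
    [[0,0,0],0,0.2],
    [[0,0,0],0,0.2],
    [[0,0,0],0,0.2],
    [[0,0,0],0,0.2],
  ],
)

```text
clock: 52.2
tool_pos: [0.5117, 0.0615, 0.1236]
tcp_rot: [[0.0, 1.0, -0.0], [-0.0, -0.0, -1.0], [-1.0, 0.0, 0.0]]
wrist_force: [0.6, -0.2, 0.9]
width: 0.0551
```

Call:
apply_moves(
  increments=[
    [[0,0,15],0,0.2],
    [[0,0,35],0,0.2],
    [[0,0,45],0,0.2],
    [[-10,50,30],0,0.2],
    [[-10,60,0],0,0.2],
  ],
)

```text
clock: 52.82
tool_pos: [0.4935, 0.1721, 0.2527]
tcp_rot: [[0.006, 1.0, -0.004], [0.003, -0.004, -1.0], [-1.0, 0.006, -0.004]]
wrist_force: [0.3, 1.3, 0.4]
width: 0.0549
```

Call:
apply_moves(
  increments=[
    [[-10,60,0],0,0.2],
    [[-10,60,0],0,0.2],
    [[-10,60,0],0,0.2],
    [[0,20,0],0,0.2],
    [[0,0,0],0,0.2],
  ],
)

```text
clock: 53.45
tool_pos: [0.4615, 0.3722, 0.2489]
tcp_rot: [[0.001, 1.0, 0.002], [-0.0, 0.002, -1.0], [-1.0, 0.001, 0.0]]
wrist_force: [0.1, -0.1, -0.1]
width: 0.0552
```

Run:
```python
from h import *
c=snap("top","t5.png"); a=c["color"][:,:,::-1]
A=cv2.resize(a[180:235,200:300],None,fx=8,fy=8,interpolation=cv2.INTER_CUBIC)
c=snap("side","s5.png");b=c["color"][130:270,180:340,::-1]
w=np.zeros((600,800,3),np.uint8);w[:440]=A
cv2.imwrite("pics/t5v.png",A);cv2.imwrite("pics/s5v.png",cv2.resize(b,None,fx=4,fy=4,interpolation=cv2.INTER_CUBIC))
```

```text
(no output)
```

View pics/t5v.png

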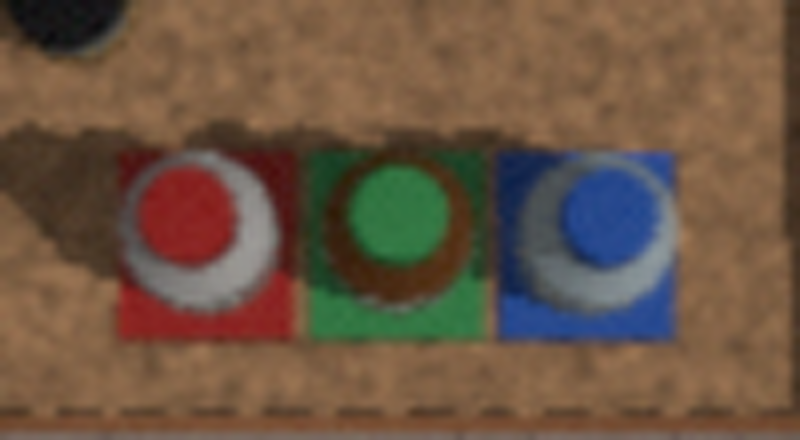

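View pics/s5v.png

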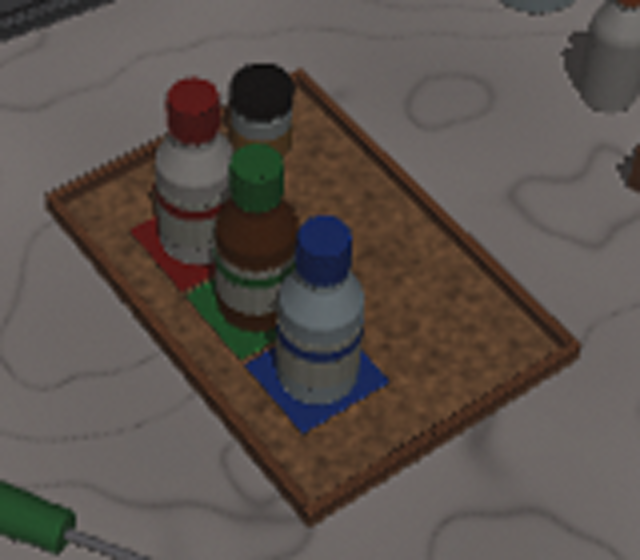

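Caps at red (187,216), green (399,214) and blue (611,214); plates at x 118–297, 308–487 and 498–677, y 152–341. All three stand upright and the jar is unmoved. I'll compute the centring.

Run:
```python
from h import *
def P(x,y,z): return 1000*p2w("t5.png",200+(x+.5)/8-.5,180+(y+.5)/8-.5,z)[:2]
for n,cx,cy,x0,x1 in(("r",187,216,118,297),("g",399,214,308,487),("b",611,214,498,677)):
    c=P(cx,cy,.127);p=P((x0+x1)/2,246.5,.007);print(n,c.round(1),p.round(1),(c-p).round(1))
# side view: body bottom silhouettes predicted for centred bottle
def q(p): return ((w2p("s5.png",p)-[180,130]+.5)*4-.5).round(0)
for n,c in(("r",(.512,.0605)),("g",(.513,.001)),("b",(.5137,-.0590))):
    ang=np.linspace(0,2*np.pi,72);e=np.array([q([c[0]+.023*np.cos(a),c[1]+.023*np.sin(a),.05]) for a in ang]);print(n,"body cols",e[:,0].min(),e[:,0].max(),"cap top",q([*c,.127]))
    print(" plate",[q([c[0]+i*.03,c[1]+j*.028,.007]).tolist() for i,j in((-1,1),(-1,-1),(1,-1))])
```

```text
r [511.8  60.3] [511.5  60.4] [ 0.3 -0. ]
g [5.133e+02 5.000e-01] [5.124e+02 3.000e-01] [0.9 0.2]
b [514.2 -59.4] [513.3 -59.8] [0.9 0.4]
r body cols 157.0 237.0 cap top [194.  95.]
 plate [[131.0, 228.0], [182.0, 289.0], [268.0, 244.0]]
g body cols 216.0 298.0 cap top [258. 161.]
 plate [[187.0, 293.0], [241.0, 358.0], [328.0, 310.0]]
b body cols 278.0 364.0 cap top [326. 234.]
 plate [[246.0, 362.0], [304.0, 432.0], [392.0, 380.0]]
```

```bash
python3 -c "
from h import *
print(sign_off())"
```

```text
the job is handed in; nothing more can be done
None
```

The job is done and handed in at about 53.5 s on the robot's clock. I stood the three bottles in the spill tray and laid the LED driver in the cradle. I then put each bottle back upright on the plate matching its cap.

My last checks:
- **Bottles:** the top camera puts each one within about 1 mm of its plate centre. The side view shows all three upright on their own colours, and the body outlines I predicted for centred bottles match it.
- **Jar:** it looks undisturbed.
- **Driver:** it is right side up, square, and across the cradle it is within about 0.5 mm. Along the cradle it sits about 1.5–2 mm towards the +y stop, with gaps of about 8 and 11 mm. I left that as it was. I checked this only right after setting it down and did not photograph it again before handing in.
- **Disagreements:** the second wrist picture put the plates about 2 mm further in +y than the other views. I weighed that in before placing the bottles. Early wrist readings of the caps were 3–5 mm off because the caps' sides were visible, so I did not use them.

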